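# Push the slate packer home with the turned chisel

### The arm

A 7-joint arm with a two-finger parallel gripper is mounted at the origin on the work surface. World frame = base frame: x ahead of the robot, y to its left, z up, the work surface at z = 0. Lengths are in m, angles in rad, forces in N, time in s.
With the tool pointing down it reaches from about 0.425 to 0.95 m from the base axis. Payload 4.7 kg.
Tool frame: the origin (TCP) lies midway between the tips of the shut fingers; the grasp point (between the pads) lies 19 mm behind it; z points along the fingers, y is the line along which they close (so a half turn about z gives the same grasp; the last joint's range is limited). The gripper opens to 87 mm and grips with 3 to 60 N. Pads are 19 mm wide; open, the fingers measure 117 mm over their backs; the gripper's body (75 mm by 190 mm) begins 51 mm behind the grasp point.
Start: joints at [1.31, 0.469, -0.049, 1.532, 0.024, 1.141, -0.082], TCP at [0.155, -0.657, 0.223] pointing down, gripper open.
Joint ranges: [-2.59, 2.59], [-0.33, 1.99], [-1.39, 1.29], [0.1, 2.45], [-1.04, 4.18], [0.21, 1.99], [-2.66, 2.66]. Speed limits (rad/s): [2.57, 2.57, 3.14, 3.14, 3.14, 3.14, 3.14].

### API

Orientations are given as a rotation vector (axis times angle).
In Python, from rig import ctrl, optics gives the robot as it stands. The module is installed in compiled form; this text tells all that it offers.
- The arm moves only by the tool drive_tool, never from a script. Its argument "increments" is one flat list of numbers, 5 for each row, row after row: the opening, from 0 (shut) to 1 (fully open), then the shift along the tool's x, y, z in units of 0.03 m (1.0 is 0.03 m), then the turn about the tool's z in units of 5 degrees (1.0 is 5 degrees). In form: [fingers, tx, ty, tz, spin, fingers, tx, ty, tz, spin, ...]. A call has 1 to 8 rows; each row shifts and turns the commanded pose from where the row before left it, along the tool's axes as they then stand; what a row does not reach is not made up. A row lasts 1/12 s, in which the tool goes at most 41.7 mm and 7.16 degrees, less where a joint would pass 70% of its speed; a pose out of reach is approached as far as the arm can. A call with a number of a shift or a turn outside -1 to 1 is refused whole. A call with a gripper value outside its range is refused whole. The fingers move at their own pace and stop on an object; "squeeze" is the grip in N (left out, the last holds). Time passes only in rows, so rows that do not move let the fingers close. It gives the time, the measured TCP pose, the force, the opening and the grip force at its end, in the units of the state.
- ctrl.get_obs(): the state, without advancing time (a new reading comes with each control period).
- optics.capture(name): name is "side" or "top" or "wrist"; returns the picture (480x640x3 uint8, red, green, blue); there is no depth.
- optics.calibration(name): a dict with "fov_y" (degrees; the focal length in pixels is half the picture's height over the tangent of half this angle, whatever the lens; pixels are square), "cx", "cy" (the principal point, pixels), "xyz" and "orientation" of the camera in the world; the wrist camera has in their place "tool_from_camera" (4x4, takes a point from camera to tool coordinates, whose origin is the TCP and whose axes are the flange's). Camera axes: x right, y down, z forward; pixel columns grow to the right and rows downward; lengths in m; the calibration is good to about 2 mm. The wrist camera is an equidistant fisheye: a pixel r from the principal point sees the ray r / f radians off the axis. A picture is of the moment at which its call begins: read the wrist's pose just before it. calibration takes no time and is no camera call.
- ctrl.close_job(): hands the job in; it is judged then, once.
Trained networks look in the newest picture that a camera, given by its name, has taken for a name from the list of things; names that differ only in an ending like _2 or _b are one class to them, and where a whole thing is asked for, a point or a joint stands for the part that bears it (a point fixed in the world has none). Each returns a list of dicts, best first, with "p" (0 to 1); they miss things now and then, are a little off and sometimes report something else, mostly with a low value. They report only what shows in the picture. A call takes as long as a camera call.
- optics.look_for(label, camera): "rect" ([centre column, centre row, width, height] in pixels, round what is visible of it).
- optics.trace(label, camera): "pixels" (480x640 bool, what is visible of it) and "rect" ([centre column, centre row, width, height] in pixels, round what is visible of it).
The state is a dict: "clock": time; "joint_pos": joint angles; "joint_velocities": joint speeds; "joint_torque": joint torques, N m; "position": TCP position; "eef_rot": TCP orientation; "contact_force": force on the tool from outside, world axes, zero at the start; "torque": the same for the moment, N m; "grip_width": opening from 0.0 (shut) to 1.0 (fully open); "grip_force": force on a finger pad.
Only numpy, scipy, OpenCV 4.12 (cv2) and the standard library are available. Lean on these libraries where they do the work, as an engineer would, in place of code of your own. Each camera call takes 0.05 s, during which the arm holds its last target. There are 200 camera calls.

### The job

Draw the thick square-barred chisel out of the sloping rack, lay it flat on the bench, let go and take it again near its wide blade, so that its blunt struck end points forward. With that blunt end push the slate packer along the channel of the limestone block, gently, until it sits against the oak stop, then draw the chisel right out of the channel and leave it lying flat on the bench. Leave the thin chisel in the rack, and the mallet and the hammer where they are.

Things in the scene. Friction and masses are not known exactly. Their poses are not given: they have to be found in the camera images.
- chisel: The tool to use: dark steel, 240 mm long, 280 g. Origin on its axis at mid length, x along it to the blunt struck end (+120 mm), edge at -120. Square bar 20 x 20 mm from x = -56 to +120, neck 34 x 14 mm to -76, then a flat blade 52 mm wide (y), 9 mm thick, too wide for the channel. At first blade-down in either rack slot, x rising 25 degrees, 110 mm standing out. Lying flat its axis is 10 mm up.
- chisel_head (a point): Centre of the chisel's blunt struck end face.
- point: The other chisel in the rack, to be left there: a thin round bar 13 mm thick with a 17 mm thick head, 227 mm long, 120 g, standing about 97 mm out of the other slot. Origin near its axis, 120 mm from its lower end; x runs along it, out of the rack.
- rack: Fixed sloping wooden rack, 180 mm wide (y), with two slots at y = +45 and -45 mm. Origin on the bench under the slots' lower inner end; x is level, the way the tools point out. Slots rise 25 degrees along x; each is 130 mm deep along the slope, 58 mm wide, 28 mm high; boards 10 mm thick above and below; top front edge 103 mm above the bench. Draw tools out along the slope.
- block: Fixed limestone block, 200 mm long (x), 120 wide (y), 90 high; origin under its centre, on the bench. x points into a straight channel along its middle, open at x = -100 mm (the mouth), 38 mm wide (y = -19 to +19), 32 mm high (30 to 62 mm above the bench). The stone above it is 28 mm thick, with a 10 mm wide saw kerf along the middle through which the packer shows from above.
- mouth (a point): Centre of the channel's mouth, in the plane of the block's front face, 46 mm above the bench.
- packer: Loose dark slate packer in the channel, 60 mm long (x), 30 wide, 24 high, about 125 g. Origin under its centre; x points into the channel. At first its near face is 35 to 65 mm inside the mouth. It slides with 0.5 to 2 N; the force rises sharply when it meets the stop.
- packer_far (a point): Centre of the packer's far end face, which is to meet the stop.
- stop: Fixed oak batten 10 mm thick that closes the channel; origin at the lower edge of the face that looks to the mouth, in the middle; x points on into the channel. Its face is 165 to 180 mm inside the mouth.
- mallet: Round mason's mallet standing on its head, 104 mm across, handle up, 236 mm tall; origin under its centre. Not to be disturbed.
- hammer: Hammer about 270 mm long lying on the bench beyond the block. Not to be disturbed.

How it is judged:
On the way, in this order (a step that is already met when the one before it is completed fails the run):
1. the chisel lies flat on the bench, out of the rack and not in the fingers (height (world z) of chisel below 0.016 m and height (world z) of chisel_head below 0.018 m and contact force between the fingers and chisel below 0.1 N and linear speed of chisel below 0.03 m/s), for 0.1 s.
2. the packer is against the stop with the chisel's blunt end behind it in the channel (x of packer_far in the frame of stop above -0.004 m and x of chisel_head in the frame of packer between -0.045 and -0.02 m and x of chisel_head in the frame of mouth above 0.06 m), for 0.1 s.
At the end, for the whole second after the job is handed in: The packer's far face is within 4 mm of the stop and at rest; the chisel lies flat on the bench (axis under 16 mm, struck end under 18 mm high, so out of the channel), at rest and released (x of packer_far in the frame of stop above -0.004 m and linear speed of packer below 0.01 m/s and height (world z) of chisel below 0.016 m and height (world z) of chisel_head below 0.018 m and linear speed of chisel below 0.02 m/s and contact force between the fingers and chisel below 0.1 N); the robot touches nothing.
It fails at once if the packer is rammed against the stop with more than 50 N (contact force between packer and stop above 50 N).
It fails at once if the thin chisel is moved more than 30 mm (distance of point from where it was at the start of the episode above 0.03 m).
It fails at once if the mallet or the hammer is moved more than 30 mm (distance of any of mallet, hammer from where it was at the start of the episode above 0.03 m).
It also fails if it takes over 61 s, if anything falls off the work surface, if the arm or the gripper's body presses on something with over 40 N, if the wrist force passes 120 N, or if a joint passes its speed limit or range.

## Working session

There is one attempt and no reset: what is moved stays moved. The work goes in short steps, Python scripts to look and compute and a tool call to move; the robot and the scene stay as the last step left them, time stands still between calls to the robot, and variables do not carry over. Pictures are saved under pics/ and viewed, at most 12 in all, crops included, and the job is handed in when it is done.

Besides the shell and the picture viewer there is one more tool, called after ">>>" by a JSON object that holds its "name" and its "arguments", one argument or row to a line. drive_tool: Moves the arm, as the interface text tells. Shifts and turns lie within -1 to 1; 1 stands for 0.03 m of shift or 5 degrees of turn. Its arguments: {"type":"object","properties":{"increments":{"type":"array","items":{"type":"number","minimum":-1,"maximum":1}},"squeeze":{"type":"number"}},"required":["increments"]}

```bash
mkdir -p pics; ls; cat > h.py <<'E'
import numpy as np, cv2
from scipy.spatial.transform import Rotation as R
from rig import ctrl, optics
def save(cam,fn,crop=None,scale=1):
    im=optics.capture(cam); o=im
    if crop: o=im[crop[1]:crop[3],crop[0]:crop[2]]
    if scale!=1: o=cv2.resize(o,None,fx=scale,fy=scale)
    cv2.imwrite(f'pics/{fn}.png',o[:,:,::-1]); return im
def cam(name,obs=None):
    c=optics.calibration(name)
    f=240/np.tan(np.radians(c['fov_y'])/2)
    if name=='wrist':
        T=np.array(c['tool_from_camera']); o=obs or ctrl.get_obs()
        Rt=R.from_rotvec(o['eef_rot']).as_matrix()
        return f,c['cx'],c['cy'],Rt@T[:3,3]+np.array(o['position']),Rt@T[:3,:3],True
    q=np.array(c['orientation'],float)
    return f,c['cx'],c['cy'],np.array(c['xyz']),R.from_rotvec(q).as_matrix() if q.size==3 else q.reshape(3,3),False
def ray(C,uv):
    f,cx,cy,p,Rm,fish=C
    d=np.array([(uv[0]-cx)/f,(uv[1]-cy)/f,1.])
    if fish:
        r=np.hypot(d[0],d[1]); d=np.array([d[0]/r*np.sin(r),d[1]/r*np.sin(r),np.cos(r)]) if r>1e-9 else d
    return p,Rm@d
def onz(C,uv,z):
    p,d=ray(C,uv); return p+d*(z-p[2])/d[2]
def proj(C,X):
    f,cx,cy,p,Rm,fish=C
    d=(np.atleast_2d(X)-p)@Rm
    if fish:
        rr=np.hypot(d[:,0],d[:,1]); th=np.arctan2(rr,d[:,2]); k=th/np.maximum(rr,1e-9)
    else: k=1/d[:,2]
    return np.c_[cx+f*k*d[:,0],cy+f*k*d[:,1]]
E
python3 - <<'E'
from h import *
save('top','top1');save('side','side1')
for c in('top','side','wrist'): print(c,optics.calibration(c))
o=ctrl.get_obs();print(o['clock'],o['position'],R.from_rotvec(o['eef_rot']).as_matrix().round(3).tolist())
for n in('chisel','point','rack','block','packer','stop','mallet','hammer'):
  for c in('top','side'):
    r=optics.look_for(n,c); print(n,c,[(np.round(x['rect']).tolist(),round(x['p'],2)) for x in r[:2]])
E
```

```text
pics
top {'fov_y': 50.1910958515874, 'cx': 319.7112408825498, 'cy': 239.60335219577087, 'xyz': array([0.38469786, 0.06814695, 1.10870673]), 'orientation': array([-2.12883996,  2.12645148, -0.21664946])}
side {'fov_y': 56.05801320019128, 'cx': 316.2309695315774, 'cy': 240.42241552449067, 'xyz': array([ 0.42913333, -0.72530343,  0.59637169]), 'orientation': array([-2.13353593,  0.25739666, -0.11832906])}
wrist {'fov_y': 65.70646984690485, 'cx': 318.7251622407292, 'cy': 238.95613941897307, 'tool_from_camera': array([[-7.78452157e-04, -9.52137351e-01, -3.05669525e-01,
         8.54769999e-02],
       [ 9.99998812e-01, -1.14778699e-03,  1.02856062e-03,
        -3.60889209e-04],
       [-1.33017449e-03, -3.05668361e-01,  9.52137114e-01,
        -1.61748895e-01],
       [ 0.00000000e+00,  0.00000000e+00,  0.00000000e+00,
         1.00000000e+00]])}
0.1 [ 0.15497326 -0.65642609  0.22160654] [[0.973, 0.23, -0.0], [0.23, -0.973, 0.002], [-0.0, -0.002, -1.0]]
chisel top [([216.0, 209.0, 53.0, 21.0], 0.97), ([476.0, 290.0, 116.0, 65.0], 0.52)]
chisel side []
point top [([216.0, 253.0, 52.0, 13.0], 0.8)]
point side [([272.0, 192.0, 23.0, 9.0], 0.55)]
rack top [([169.0, 240.0, 72.0, 96.0], 0.6)]
rack side [([283.0, 197.0, 80.0, 48.0], 0.61)]
block top [([216.0, 209.0, 56.0, 23.0], 0.64), ([476.0, 292.0, 112.0, 65.0], 0.56)]
block side []
packer top []
packer side [([284.0, 362.0, 19.0, 34.0], 0.56)]
stop top [([505.0, 288.0, 10.0, 2.0], 0.42)]
stop side [([300.0, 416.0, 13.0, 18.0], 0.53)]
mallet top [([373.0, 167.0, 50.0, 64.0], 0.94), ([455.0, 292.0, 37.0, 7.0], 0.44)]
mallet side [([396.0, 245.0, 54.0, 118.0], 0.82)]
hammer top [([474.0, 198.0, 126.0, 47.0], 0.95)]
hammer side [([403.0, 391.0, 64.0, 141.0], 0.59)]
```

View pics/top1.png

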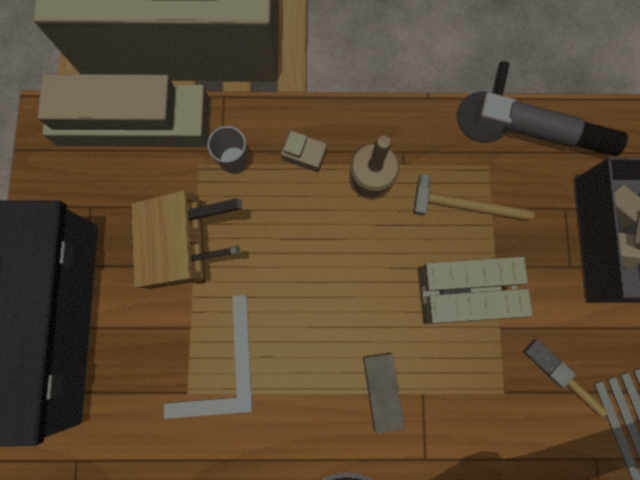

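View pics/side1.png

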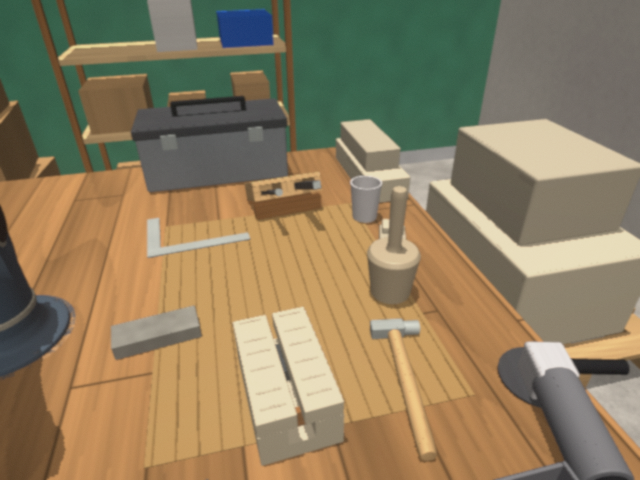

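The top view shows the thick chisel in the rack slot at about (216,209), its head near (240,205), with the thin one at (216,253). The block is at (476,290): its mouth faces left (+y) and the stop is at the right end. The side view agrees.

```bash
python3 - <<'E'
from h import *
im=cv2.imread('pics/top1.png'); C=cam('top')
sub=np.zeros((480,640),np.uint8); sub[245:335,412:545]=1
hsv=cv2.cvtColor(im,cv2.COLOR_BGR2HSV)
m=((hsv[...,2]>150)&(hsv[...,1]<80)).astype(np.uint8)*sub
print(m.sum())
n,l,s,c=cv2.connectedComponentsWithStats(m)
for i in range(1,n):
  if s[i,4]>200:
    pts=np.argwhere(l==i)[:,::-1].astype(np.float32); r=cv2.minAreaRect(pts); b=cv2.boxPoints(r)
    print('slab',np.round(r[0]),r[1],[onz(C,p,.09)[:2].round(3).tolist() for p in b])
optics.capture('top')
for n,z in(('chisel',.1),('point',.1),('rack',.1),('stop',.06),('mallet',0.06),('hammer',.02),('block',.09)):
  for t in optics.trace(n,'top')[:2]:
    pts=np.argwhere(t['pixels'])[:,::-1].astype(np.float32)
    if len(pts)<5: continue
    r=cv2.minAreaRect(pts); print(n,round(t['p'],2),np.round(r[0],1),np.round(r[1],1),[onz(C,p,z)[:2].round(3).tolist() for p in cv2.boxPoints(r)])
    if n in('chisel','point') : np.save(n+'_m%d.npy'%(r[0][0]),t['pixels'])
# point silhouettes by axis line
t=optics.trace('chisel','top')[0]['pixels']; a=np.argwhere(t)[:,::-1]
vx,vy,x0,y0=cv2.fitLine(a.astype(np.float32),cv2.DIST_HUBER,0,.01,.01).ravel(); print('line',vx,vy,x0,y0,a.min(0),a.max(0))
E
```

```text
0
chisel 0.67 [214.8 253.5] [ 7.2 49.2] [[0.548, 0.313], [0.566, 0.217], [0.552, 0.214], [0.534, 0.309]]
chisel 0.28 [474.3 290.1] [ 61.2 110.9] [[0.532, -0.14], [0.545, -0.362], [0.424, -0.36], [0.412, -0.142]]
point 0.91 [215.3 253.8] [ 7.5 48.8] [[0.547, 0.311], [0.567, 0.217], [0.552, 0.214], [0.532, 0.308]]
point 0.32 [166.9 239.4] [95.8 72. ] [[0.673, 0.442], [0.681, 0.297], [0.486, 0.28], [0.479, 0.42]]
rack 0.98 [166.9 239. ] [96.6 71.6] [[0.676, 0.442], [0.683, 0.297], [0.486, 0.281], [0.48, 0.42]]
stop 0.45 [214.3 208.7] [12.3 55.5] [[0.651, 0.335], [0.679, 0.223], [0.653, 0.216], [0.625, 0.328]]
mallet 0.58 [374.3 168.1] [50.7 53.9] [[0.763, 0.014], [0.823, -0.089], [0.723, -0.139], [0.665, -0.037]]
hammer 0.7 [473.8 196.5] [120.1  40.3] [[0.652, -0.15], [0.744, -0.158], [0.732, -0.425], [0.64, -0.414]]
block 0.65 [473.9 289.8] [ 62.4 111. ] [[0.534, -0.14], [0.55, -0.365], [0.426, -0.364], [0.41, -0.144]]
block 0.25 [167.2 239. ] [95.3 73. ] [[0.674, 0.449], [0.687, 0.301], [0.491, 0.278], [0.48, 0.421]]
line 0.9825825 -0.18582696 214.7533 253.40482 [191 246] [239 260]
```

```bash
python3 - <<'E'
import cv2
im=cv2.imread('pics/top1.png')
a=cv2.resize(im[170:300,120:260],None,fx=4.2,fy=4.2,interpolation=cv2.INTER_CUBIC)[:,:390*2]
cv2.imwrite('pics/z1.png',a)
E
```

```text
(no output)
```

View pics/z1.png

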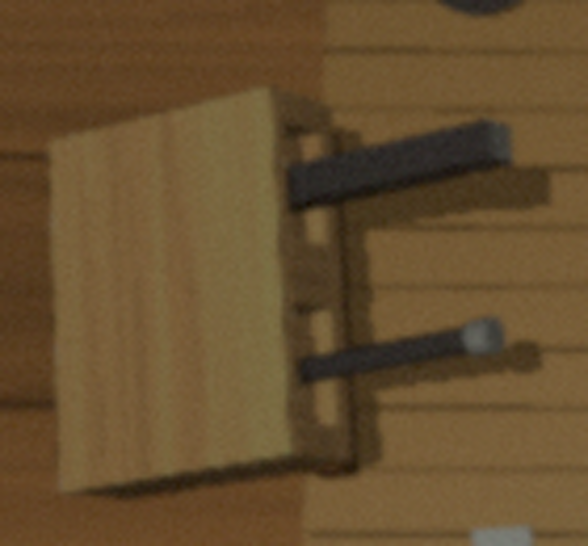

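```bash
python3 - <<'E'
from h import *
C=cam('top')
px=lambda a:(120+a[0]/4.2,170+a[1]/4.2)
A=onz(C,px((270,88)),.103);B=onz(C,px((300,457)),.103)
print('front edge',A,B,np.linalg.norm(A-B)); e=(A-B)[:2]/np.linalg.norm((A-B)[:2]); n=np.array([e[1],-e[0]]); n*=np.sign(-n[1]); print('rack x',n, 'ang',np.degrees(np.arctan2(n[1],n[0])))
mid=(A+B)[:2]/2
lip=mid+n*.016  # floor lip
for s in(1,-1): print('slot lip',lip+s*.045*e,'head pred',lip+s*.045*e+n*(.110*np.cos(.436)-.010*np.sin(.436)))
H=onz(C,px((500,143)),.124); print('head',H)
# two points on axis: near rack exit seen at (290,187): z~? 
Q=onz(C,px((297,185)),.082);print('near',Q,'dir',np.degrees(np.arctan2(*(H-Q)[1::-1])))
P=onz(C,px((485,333)),.118);print('point head',P)
im=cv2.imread('pics/top1.png'); g=im[245:335,412:545].max(2); print(np.percentile(g,[5,50,95]))
hsv=cv2.cvtColor(im,cv2.COLOR_BGR2HSV)[245:335,412:545]
print(hsv[20,::15].tolist(),hsv[5,::30].tolist())
cv2.imwrite('pics/z2.png',cv2.resize(im[245:335,412:545],None,fx=6,fy=6,interpolation=cv2.INTER_CUBIC))
E
```

```text
front edge [0.67784405 0.32957963 0.103     ] [0.49902846 0.30673767 0.103     ] 0.18026860176888163
rack x [ 0.12671067 -0.99193972] ang -82.72044418883549
slot lip [0.63510091 0.3079896 ] head pred [0.64720003 0.21327311]
slot lip [0.54582634 0.29658564] head pred [0.55792545 0.20186915]
head [0.64524795 0.21478836 0.124     ]
near [0.63484063 0.31944822 0.082     ] dir -84.32120346635216
point head [0.55543232 0.2199608  0.118     ]
[ 72. 116. 125.]
[[18, 140, 115], [33, 41, 113], [33, 43, 129], [33, 39, 123], [30, 43, 124], [36, 43, 124], [33, 49, 119], [30, 49, 119], [16, 154, 86]] [[18, 134, 116], [17, 134, 118], [19, 140, 111], [16, 159, 77], [15, 158, 79]]
```

View pics/z2.png

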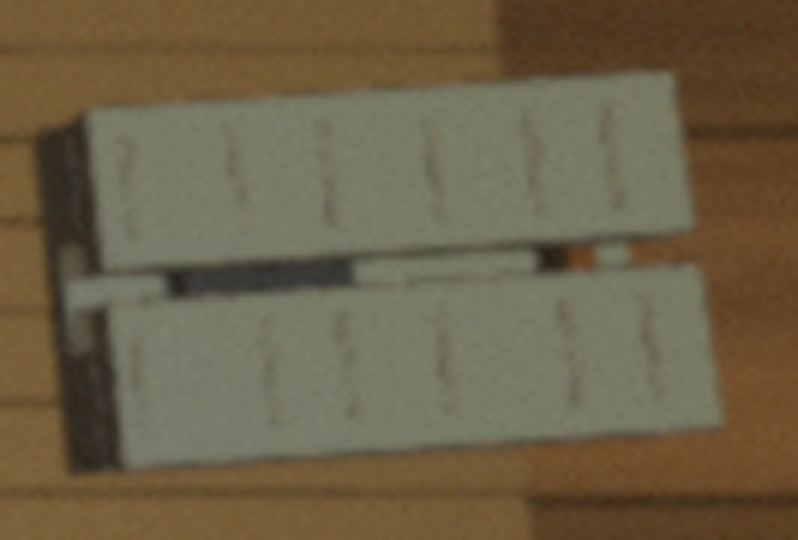

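Here the packer shows in the kerf at crop x 185–352 and the stop at 540–595. The mouth is on the left face. The block's top corners are crop (88,110), (672,72), (722,425) and (122,467).

```bash
cat > blk.py <<'E'
from h import *
def block():
    C=cam('top'); px=lambda a:(412+a[0]/6,245+a[1]/6)
    c=np.array([onz(C,px(a),.09)[:2] for a in((88,110),(672,72),(722,425),(122,467))])
    m=np.array([(-.1,.06),(.1,.06),(.1,-.06),(-.1,-.06)])
    P=c-c.mean(0); th=np.arctan2((m[:,0]*P[:,1]-m[:,1]*P[:,0]).sum(),(m*P).sum())
    u=np.array([np.cos(th),np.sin(th)])
    return c.mean(0),u,th,c,px,C
E
python3 - <<'E'
from blk import *
ce,u,th,c,px,C=block()
print('centre',ce,'ang',np.degrees(th),'sides',[np.linalg.norm(c[i]-c[(i+1)%4]).round(4) for i in range(4)])
mouth=ce-.1*u;print('mouth',mouth)
for a,z in(((180,283),.054),((355,270),.054),((541,256),.06)): print('depth',(onz(C,px(a),z)[:2]-mouth)@u)
print('line y lateral of kerf',[(onz(C,px(a),.054)[:2]-mouth)@np.array([-u[1],u[0]]) for a in((270,277),)])
o=ctrl.get_obs();Rt=R.from_rotvec(o['eef_rot']).as_matrix();print(o['position'],'tool x ang',np.degrees(np.arctan2(Rt[1,0],Rt[0,0])),o['clock'])
E
```

```text
centre [ 0.48004113 -0.26302428] ang -86.22873623907567 sides [np.float64(0.1983), np.float64(0.118), np.float64(0.1995), np.float64(0.1184)]
mouth [ 0.47346379 -0.16324082]
depth 0.034908276992029696
depth 0.09570699893326702
depth 0.15828321114175256
line y lateral of kerf [np.float64(0.0019503143900818387)]
[ 0.15513417 -0.65695161  0.22257714] tool x ang 13.282133985275843 1.35
```

>>> {"name": "drive_tool", "arguments": {
  "increments": [1, 0, 0, 0, -1, 1, 0, 0, 0, -1, 1, 0, 0, 0, -1, 1, 0, 0, 0, -1, 1, 0, 0, 0, -1, 1, 0, 0, 0, -1, 1, 0, 0, 0, -1, 1, 0, 0, 0, -1]
}}

```text
clock: 2.02
position: [0.1551, -0.657, 0.2226]
eef_rot: [2.805, 1.415, -0.0]
contact_force: [-0.1, -0.7, 0.2]
grip_width: 1.0
grip_force: 0.0
```

>>> {"name": "drive_tool", "arguments": {
  "increments": [1, 0, 0, 0, -1, 1, 0, 0, 0, -1, 1, 0, 0, 0, -1, 1, 0, 0, 0, -1, 1, 0, 0, 0, -1, 1, 0, 0, 0, -1, 1, 0, 0, 0, -1, 1, 0, 0, 0, -1]
}}

```text
clock: 2.68
position: [0.155, -0.657, 0.2226]
eef_rot: [2.152, 2.289, -0.0]
contact_force: [1.1, -0.1, 0.3]
grip_width: 1.0
grip_force: 0.0
```

>>> {"name": "drive_tool", "arguments": {
  "increments": [1, 0.9, 0.6, 0, -0.7, 1, 0.9, 0.6, 0, 0, 1, 0.9, 0.6, 0, 0, 1, 0.9, 0.6, 0, 0, 1, 0.9, 0.6, 0, 0, 1, 0.9, 0.6, 0, 0, 1, 0.9, 0.6, 0, 0, 1, 0.9, 0.6, 0, 0]
}}

```text
clock: 3.35
position: [0.2748, -0.425, 0.2228]
eef_rot: [2.086, 2.348, -0.001]
contact_force: [0.2, -0.4, 1.0]
grip_width: 1.003
grip_force: 0.0
```

>>> {"name": "drive_tool", "arguments": {
  "increments": [1, 0.9, 0.6, 0, 0, 1, 0.9, 0.6, 0, 0, 1, 0.9, 0.6, 0, 0, 1, 0.9, 0.6, 0, 0, 1, 0.9, 0.6, 0, 0, 1, 0.9, 0.6, 0, 0, 1, 0.9, 0.6, 0, 0, 1, 0.9, 0.6, 0, 0]
}}

```text
clock: 4.02
position: [0.3923, -0.1936, 0.2229]
eef_rot: [2.086, 2.348, -0.001]
contact_force: [1.4, -0.3, 0.5]
grip_width: 1.005
grip_force: 0.0
```

>>> {"name": "drive_tool", "arguments": {
  "increments": [1, 0.9, 0.6, 0, 0, 1, 0.9, 0.6, 0, 0, 1, 0.9, 0.6, 0, 0, 1, 0.9, 0.6, 0, 0, 1, 0.9, 0.6, 0, 0, 1, 0.9, 0.6, 0, 0, 1, 0.9, 0.6, 0, 0, 1, 0.9, 0.6, 0, 0]
}}

```text
clock: 4.68
position: [0.5099, 0.0379, 0.2227]
eef_rot: [2.086, 2.348, 0.0]
contact_force: [0.8, -1.0, 0.8]
grip_width: 0.998
grip_force: 0.0
```

```bash
cat >> h.py <<'E'
def go(x,y,z,yaw):
    o=ctrl.get_obs();Rt=R.from_rotvec(o['eef_rot']).as_matrix();p=np.array(o['position'])
    cy=np.degrees(np.arctan2(Rt[1,0],Rt[0,0])); d=Rt.T@(np.array([x,y,z])-p)/.03
    print('now',p.round(4),'yaw',cy.round(2),'units',d.round(2),'spin',round(-(yaw-cy)/5,2),'t',o['clock'],'F',np.round(o['contact_force'],1),'grip',round(o['grip_width'],3),round(o['grip_force'],1))
E
python3 -c "
from h import *
go(.638,.252,.2226,97)"
```

```text
now [0.5099 0.0379 0.2227] yaw 96.76 units [6.59 5.08 0.  ] spin -0.05 t 4.6833 F [ 0.8 -1.   0.8] grip 0.998 0.0
```

>>> {"name": "drive_tool", "arguments": {
  "increments": [1, 0.95, 0.72, 0, -0.05, 1, 0.95, 0.72, 0, 0, 1, 0.95, 0.72, 0, 0, 1, 0.95, 0.72, 0, 0, 1, 0.95, 0.72, 0, 0, 1, 0.95, 0.72, 0, 0, 1, 0.9, 0.76, 0, 0, 1, 0, 0, 0, 0]
}}

```text
clock: 5.35
position: [0.6373, 0.2591, 0.222]
eef_rot: [-2.071, -2.357, -0.008]
contact_force: [-0.7, -0.1, 0.0]
grip_width: 1.0
grip_force: 0.0
```

```bash
python3 - <<'E'
from h import *
go(.638,.282,.2,97)
o=ctrl.get_obs(); save('wrist','w1'); C=cam('wrist',o)
for t in optics.trace('chisel','wrist')[:2]:
  a=np.argwhere(t['pixels'])[:,::-1].astype(np.float32); r=cv2.minAreaRect(a);print(t['p'],r)
# predicted axis points projected
H=np.array([.646,.2143,.124]);d=np.array([.122*np.cos(.4363),-.9925*np.cos(.4363),np.sin(.4363)])
print(proj(C,np.array([H,H-.05*d,H-.1*d])).round(1))
E
```

```text
now [0.6373 0.2591 0.222 ] yaw 97.37 units [0.75 0.12 0.74] spin 0.07 t 5.35 F [-0.7 -0.1  0. ] grip 1.0 0.0
0.94 ((323.4490966796875, 223.65863037109375), (28.363250732421875, 145.24169921875), 1.5275253057479858)
[[321.3 297. ]
 [321.6 233.5]
 [321.8 172.9]]
```

View pics/w1.png

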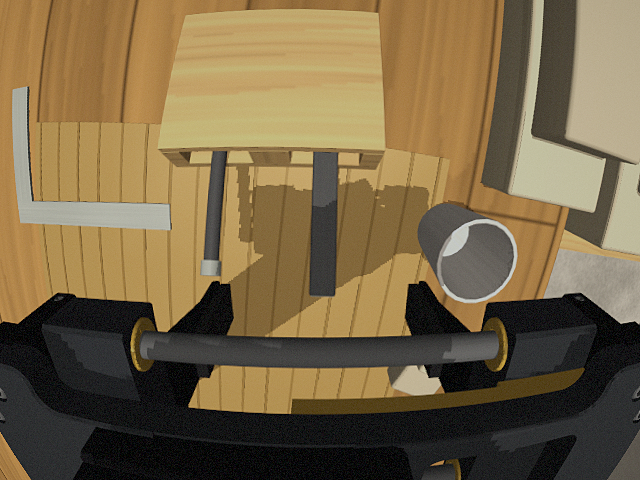

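The wrist view shows the thick chisel at about (323,224), with its head at (322,296), as predicted. The cup to the right is clear, so I'll narrow the fingers and go down.

>>> {"name": "drive_tool", "arguments": {
  "increments": [0.6, 0.4, 0.07, 0.3, 0.07, 0.6, 0.35, 0.06, 0.6, 0, 0.6, 0, 0, 0.9, 0, 0.6, 0, 0, 0.9, 0, 0.6, 0, 0, 0.9, 0, 0.6, 0, 0, 0.6, 0, 0.6, 0, 0, 0.4, 0, 0.6, 0, 0, 0, 0]
}}

```text
clock: 6.12
position: [0.6364, 0.2715, 0.0818]
eef_rot: [-2.09, -2.345, 0.008]
contact_force: [-0.0, -0.4, -0.3]
grip_width: 0.61
grip_force: 0.0
```

```bash
python3 - <<'E'
from h import *
go(.6385,.282,.084,97)
E
```

```text
now [0.6364 0.2715 0.0818] yaw 96.59 units [ 0.34  0.11 -0.07] spin -0.08 t 6.1167 F [-0.  -0.4 -0.3] grip 0.61 0.0
```

>>> {"name": "drive_tool", "arguments": {
  "increments": [0.6, 0.34, 0.1, 0, -0.08, 0.6, 0, 0, 0, 0, 0, 0, 0, 0, 0, 0, 0, 0, 0, 0, 0, 0, 0, 0, 0, 0, 0, 0, 0, 0, 0, 0, 0, 0, 0, 0, 0, 0, 0, 0],
  "squeeze": 40
}}

```text
clock: 6.78
position: [0.6392, 0.2847, 0.0846]
eef_rot: [2.08, 2.354, -0.001]
contact_force: [-2.6, -0.9, 1.9]
grip_width: 0.23
grip_force: 3.6
```

>>> {"name": "drive_tool", "arguments": {
  "increments": [0, 0, 0, 0, 0, 0, 0, 0, 0, 0, 0, -0.1, 0, -0.05, 0, 0, -0.3, 0, -0.14, 0, 0, -0.5, 0, -0.24, 0, 0, -0.5, 0, -0.23, 0, 0, -0.5, 0, -0.23, 0, 0, -0.5, 0, -0.23, 0],
  "squeeze": 50
}}

```text
clock: 7.45
position: [0.6481, 0.2119, 0.1181]
eef_rot: [2.08, 2.355, -0.002]
contact_force: [0.5, -0.5, -3.5]
grip_width: 0.226
grip_force: 49.9
```

>>> {"name": "drive_tool", "arguments": {
  "increments": [0, -0.5, 0, -0.23, 0, 0, -0.5, 0, -0.23, 0, 0, -0.5, 0, -0.23, 0, 0, -0.5, 0, -0.23, 0, 0, -0.5, 0, -0.23, 0, 0, -0.5, 0, -0.23, 0, 0, -0.3, 0, -0.14, 0, 0, 0, 0, 0, 0]
}}

```text
clock: 8.12
position: [0.6616, 0.1111, 0.1641]
eef_rot: [2.084, 2.348, -0.002]
contact_force: [0.5, -1.0, -3.1]
grip_width: 0.227
grip_force: 49.9
```

```bash
python3 - <<'E'
from h import *
go(.55,.1,.15,94)
save('side','s2',(200,130,440,310),3)
E
```

```text
now [0.6616 0.1111 0.1641] yaw 96.81 units [ 0.08 -3.74  0.47] spin 0.56 t 8.1167 F [ 0.5 -1.  -3.1] grip 0.227 49.9
```

View pics/s2.png

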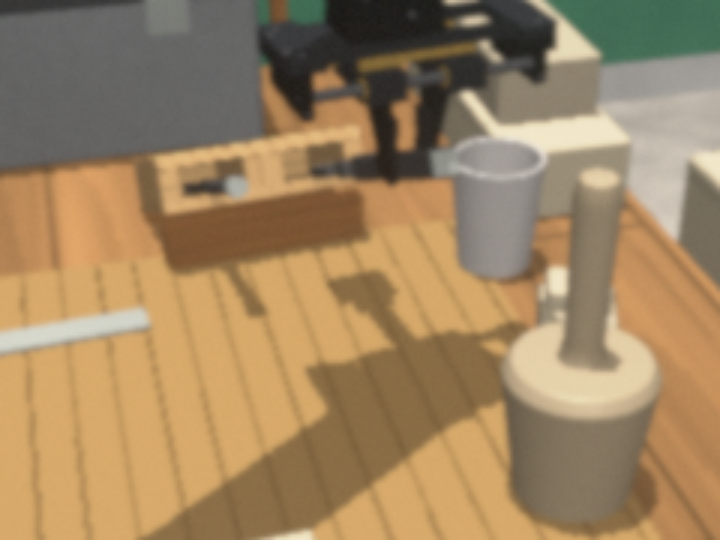

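The chisel is out of the rack and still pointing toward -y. I'll carry it clear of the thin chisel and the mallet.

>>> {"name": "drive_tool", "arguments": {
  "increments": [0, -0.54, -0.4, 0, 0, 0, -0.54, -0.4, 0, 0, 0, -0.54, -0.4, 0, 0, 0, -0.54, -0.4, 0, 0, 0, -0.25, -0.7, 0, 0, 0, -0.2, -0.85, 0, 0.2, 0, -0.2, -0.85, 0, 0.2, 0, -0.15, -0.85, 0, 0.16]
}}

```text
clock: 8.83
position: [0.5249, 0.0112, 0.1631]
eef_rot: [-2.135, -2.303, 0.001]
contact_force: [1.0, 0.6, -3.0]
grip_width: 0.227
grip_force: 49.9
```

>>> {"name": "drive_tool", "arguments": {
  "increments": [0, 0, -0.85, 0.2, 0, 0, 0, 0, 0.5, 0, 0, 0, 0, 0.5, 0, 0, 0, 0, 0, 0, 0, 0, 0, 0, 0]
}}

```text
clock: 9.25
position: [0.5005, 0.0097, 0.1273]
eef_rot: [-2.133, -2.304, 0.001]
contact_force: [1.0, 0.5, -2.9]
grip_width: 0.221
grip_force: 49.9
```

```bash
python3 - <<'E'
from h import *
go(.5,0,.07,94)
o=ctrl.get_obs()
im=save('side','s3')
C=cam('side')
t=optics.trace('chisel','side')
for r in t[:2]: 
  a=np.argwhere(r['pixels'])[:,::-1].astype(np.float32); rr=cv2.minAreaRect(a); print(r['p'],rr)
p=np.array(o['position']);
for tilt in(0,10,20,25,35):
  tr=np.radians(tilt); d=np.array([.07*np.cos(tr),-np.cos(tr),np.sin(tr)]); g=p+[0,0,.01]
  print(tilt,proj(C,np.array([g+.075*d,g,g-.165*d])).round(0).tolist())
x,y=proj(C,p)[0].astype(int); print(x,y)
cv2.imwrite('pics/s3c.png',cv2.resize(im[max(y-100,0):y+100,x-130:x+130],None,fx=3,fy=3)[:,:,::-1])
E
```

```text
now [0.5005 0.0097 0.1273] yaw 94.4 units [-0.32 -0.04  1.91] spin 0.08 t 9.25 F [ 1.   0.5 -2.9] grip 0.221 49.9
0.63 ((265.4076843261719, 231.6615447998047), (35.597965240478516, 16.124515533447266), 29.744882583618164)
0 [[277.0, 255.0], [268.0, 234.0], [252.0, 196.0]]
10 [[276.0, 249.0], [268.0, 234.0], [254.0, 208.0]]
20 [[276.0, 242.0], [268.0, 234.0], [255.0, 220.0]]
25 [[275.0, 238.0], [268.0, 234.0], [256.0, 227.0]]
35 [[274.0, 231.0], [268.0, 234.0], [259.0, 239.0]]
268 238
```

View pics/s3c.png

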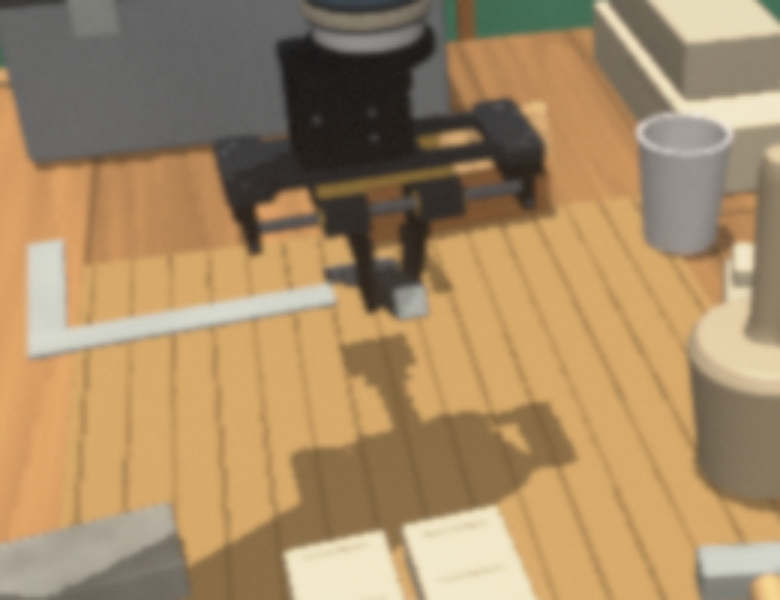

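>>> {"name": "drive_tool", "arguments": {
  "increments": [0, -0.3, 0, 0.5, 0, 0, 0, 0, 0.5, 0, 0, 0, 0, 0.5, 0, 0, 0, 0, 0.3, 0, 0, 0, 0, 0.15, 0, 0, 0, 0, 0, 0, 0, 0, 0, 0, 0]
}}

```text
clock: 9.93
position: [0.5025, 0.0, 0.0698]
eef_rot: [2.136, 2.303, 0.001]
contact_force: [0.3, -0.2, -3.5]
grip_width: 0.227
grip_force: 49.9
```

>>> {"name": "drive_tool", "arguments": {
  "increments": [0, 0, 0, 0, 0, 0, 0, 0, 0.1, 0, 0, -0.08, 0, 0.2, 0, 0, -0.08, 0, 0.2, 0, 0, -0.08, 0, 0.2, 0, 0, -0.08, 0, 0.2, 0, 0, -0.08, 0, 0.2, 0, 0, -0.05, 0, 0.2, 0],
  "squeeze": 4
}}

```text
clock: 10.6
position: [0.5029, -0.0141, 0.0294]
eef_rot: [-2.137, -2.302, -0.0]
contact_force: [0.5, -0.7, -1.8]
grip_width: 0.229
grip_force: 4.0
```

>>> {"name": "drive_tool", "arguments": {
  "increments": [0, 0, 0, 0.2, 0, 0, 0, 0, 0.2, 0, 0, 0, 0, 0.2, 0, 0, 0, 0, 0.1, 0, 0, 0, 0, 0, 0, 0, 0, 0, 0, 0]
}}

```text
clock: 11.1
position: [0.5028, -0.0137, 0.0091]
eef_rot: [-2.136, -2.303, 0.001]
contact_force: [0.1, -1.5, -2.0]
grip_width: 0.228
grip_force: 4.0
```

Now release, rise, and look.

>>> {"name": "drive_tool", "arguments": {
  "increments": [0, 0, 0, 0.12, 0, 0, 0, 0, 0, 0, 0.4, 0, 0, 0, 0, 0.4, 0, 0, 0, 0, 0.5, 0, 0, 0, 0, 0.5, 0, 0, -0.5, 0, 0.5, 0.5, 0, -0.8, 0, 0.5, 0.5, 0, -0.8, 0]
}}

```text
clock: 11.77
position: [0.5001, 0.0158, 0.0689]
eef_rot: [-2.138, -2.3, 0.002]
contact_force: [1.0, 0.5, 1.0]
grip_width: 0.487
grip_force: 0.0
```

>>> {"name": "drive_tool", "arguments": {
  "increments": [0.5, 0.5, 0, -0.7, 0, 0.5, 0.5, 0, 0, 0, 0.5, 0, 0, 0, 0]
}}

```text
clock: 12.02
position: [0.4993, 0.0496, 0.0916]
eef_rot: [2.13, 2.306, 0.007]
contact_force: [-0.3, -0.0, 0.4]
grip_width: 0.496
grip_force: 0.0
```

```bash
python3 - <<'E'
from h import *
go(.5,0.08,.003,94)
o=ctrl.get_obs(); save('wrist','w4'); C=cam('wrist',o)
for r in optics.trace('chisel','wrist')[:2]:
  a=np.argwhere(r['pixels'])[:,::-1]; print(r['p'],len(a))
  rows=np.unique(a[:,1])
  for v in rows[::12]:
    u=a[a[:,1]==v,0]; L,Rr=onz(C,(u.min(),v),.02),onz(C,(u.max()+1,v),.02)
    print(v,u.min(),u.max(),((L+Rr)/2)[:2].round(4),np.linalg.norm(L-Rr).round(4))
E
```

```text
now [0.4993 0.0496 0.0916] yaw 94.55 units [1.   0.09 2.96] spin 0.11 t 12.0167 F [-0.3 -0.   0.4] grip 0.496 0.0
0.63 12239
100 309 350 [0.4995 0.1498] 0.0259
112 277 358 [0.4927 0.1418] 0.0507
124 276 358 [0.493  0.1343] 0.0515
136 276 358 [0.4936 0.1267] 0.0517
148 276 357 [0.4939 0.1191] 0.0513
160 277 358 [0.4951 0.1116] 0.0516
172 290 352 [0.4979 0.104 ] 0.0398
184 291 343 [0.496  0.0961] 0.0337
196 292 342 [0.4966 0.0883] 0.0326
208 301 332 [0.4969 0.0804] 0.0206
220 302 332 [0.4978 0.0725] 0.0202
232 301 331 [0.4978 0.0643] 0.0203
244 301 331 [0.4985 0.056 ] 0.0206
256 301 331 [0.4991 0.0475] 0.0208
268 302 330 [0.4998 0.0389] 0.0197
280 303 331 [0.5011 0.03  ] 0.0199
292 302 331 [0.5015 0.0208] 0.0209
304 302 331 [0.5022 0.0114] 0.0212
316 303 330 [0.503  0.0016] 0.0201
328 302 329 [ 0.503  -0.0086] 0.0204
370 305 330 [ 0.5075 -0.0476] 0.0203
382 304 330 [ 0.5081 -0.06  ] 0.0216
394 304 327 [ 0.5079 -0.0732] 0.0196
```

View pics/w4.png

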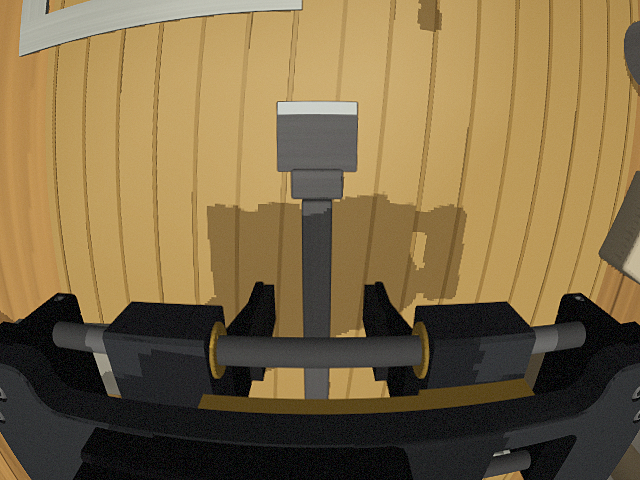

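The chisel lies flat and aligned. Its bar starts at row 201 (y ≈ 0.085). I'll regrip near y = 0.072.

>>> {"name": "drive_tool", "arguments": {
  "increments": [0.5, 0.4, 0, 0, 0.09, 0.5, 0.35, 0, 0.5, 0, 0.5, 0, 0, 0.8, 0, 0.5, 0, 0, 0.8, 0, 0.5, 0, 0, 0.4, 0, 0.5, 0, 0, 0, 0, 0.5, 0, 0, 0, 0]
}}

```text
clock: 12.7
position: [0.4964, 0.0678, 0.0141]
eef_rot: [-2.146, -2.293, 0.002]
contact_force: [0.2, 0.5, -0.2]
grip_width: 0.497
grip_force: 0.0
```

```bash
python3 - <<'E'
from h import *
go(.4975,0.072,.0035,94.1)
E
```

```text
now [0.4964 0.0678 0.0141] yaw 93.79 units [0.14 0.05 0.35] spin -0.06 t 12.7 F [ 0.2  0.5 -0.2] grip 0.497 0.0
```

>>> {"name": "drive_tool", "arguments": {
  "increments": [0.5, 0.14, 0.04, 0.2, -0.06, 0.5, 0, 0, 0.14, 0, 0.5, 0, 0, 0, 0, 0, 0, 0, 0, 0, 0, 0, 0, 0, 0, 0, 0, 0, 0, 0, 0, 0, 0, 0, 0, 0, 0, 0, 0, 0],
  "squeeze": 60
}}

```text
clock: 13.37
position: [0.4975, 0.0726, 0.0046]
eef_rot: [-2.14, -2.3, 0.001]
contact_force: [-0.2, -0.0, 1.8]
grip_width: 0.224
grip_force: 60.0
```

>>> {"name": "drive_tool", "arguments": {
  "increments": [0, 0, 0, 0, 0, 0, 0, 0, 0, 0, 0, 0, 0, -0.3, 0, 0, 0, 0, -0.5, 0, 0, 0, 0, -0.5, 0, 0, 0, 0, -0.2, 0, 0, 0, 0, 0, 0, 0, 0, 0, 0, 0]
}}

```text
clock: 14.03
position: [0.4977, 0.0724, 0.0494]
eef_rot: [2.14, 2.299, 0.0]
contact_force: [-0.3, -0.1, -3.0]
grip_width: 0.218
grip_force: 60.0
```

```bash
python3 - <<'E'
from blk import *
ce,u,th,c,px,_=block()
go(.4635,0.0195,.038,93.8)
o=ctrl.get_obs(); save('wrist','w5'); C=cam('wrist',o)
save('side','s5'); 
for r in optics.trace('chisel','wrist')[:1]:
  a=np.argwhere(r['pixels'])[:,::-1]; print(r['p'],len(a))
  for v in np.unique(a[:,1])[::20]:
    s=a[a[:,1]==v,0]; L,Rr=onz(C,(s.min(),v),o['position'][2]+.017),onz(C,(s.max()+1,v),o['position'][2]+.017)
    print(v,((L+Rr)/2)[:2].round(4),np.linalg.norm(L-Rr).round(4))
S=cam('side'); p=np.array(o['position'])+[0,0,.0065]
for t in(-8,-4,0,4):
  tr=np.radians(t); d=np.array([.07*np.cos(tr),-np.cos(tr),np.sin(tr)]); print(t,proj(S,np.array([p+.164*d,p+.10*d])).round(1).tolist())
im=cv2.imread('pics/s5.png'); x,y=proj(S,p+np.array([0,-.16,0]))[0].astype(int); print(x-80,y-60)
cv2.imwrite('pics/s5c.png',cv2.resize(im[y-60:y+60,x-80:x+80],None,fx=5,fy=5,interpolation=cv2.INTER_CUBIC))
E
```

```text
now [0.4977 0.0724 0.0494] yaw 94.11 units [-1.68 -1.27  0.38] spin 0.06 t 14.0333 F [-0.3 -0.1 -3. ] grip 0.218 60.0
0.83 19468
142 [0.4785 0.149 ] 0.0148
162 [0.4937 0.1424] 0.0494
182 [0.4941 0.1344] 0.0496
202 [0.4948 0.1263] 0.049
222 [0.4956 0.118 ] 0.0493
242 [0.4963 0.1094] 0.0492
262 [0.4967 0.1006] 0.0327
282 [0.4973 0.0914] 0.0326
302 [0.4982 0.0818] 0.0188
322 [0.499  0.0716] 0.0193
373 [0.5006 0.0422] 0.02
393 [0.502 0.029] 0.0198
-8 [[284.5, 308.2], [276.5, 284.2]]
-4 [[284.3, 303.9], [276.3, 281.6]]
0 [[284.0, 299.3], [276.1, 278.9]]
4 [[283.6, 294.4], [275.9, 276.0]]
197 238
```

View pics/s5c.png

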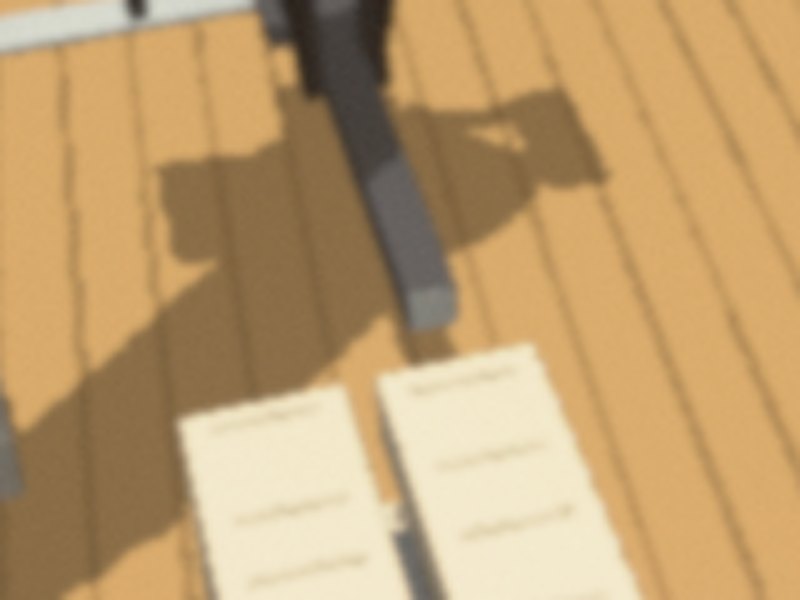

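The chisel is held level, with its head at side pixel (283,300) against a prediction of (284,299). I'll line it up at the mouth.

>>> {"name": "drive_tool", "arguments": {
  "increments": [0, 0, -0.4, 0.1, 0.06, 0, 0, -0.5, 0.1, 0, 0, -0.3, -0.43, 0.13, 0, 0, -0.4, 0, 0, 0, 0, -0.4, 0, 0, 0, 0, -0.38, 0, 0, 0, 0, 0, 0, 0, 0, 0, 0, 0, 0, 0]
}}

```text
clock: 14.85
position: [0.4606, 0.0254, 0.0391]
eef_rot: [-2.147, -2.292, 0.001]
contact_force: [-0.0, 0.4, -2.8]
grip_width: 0.225
grip_force: 60.0
```

```bash
python3 - <<'E'
from blk import *
go(.4610,0.0254,.0395,93.8)
o=ctrl.get_obs(); im=save('top','t6'); 
ce,u,th,c,px,T=block()
p=np.array(o['position'])+[0,0,.0065]; Rt=R.from_rotvec(o['eef_rot']).as_matrix(); d=-Rt[:,0]
print('pred head px',proj(T,p+.164*d+[0,0,.01]), 'chisel axis lateral at head/mouth', [((p+s*d)[:2]-(ce-.1*u))@np.array([-u[1],u[0]]) for s in(.164,.29)])
cv2.imwrite('pics/t6c.png',cv2.resize(im[240:340,340:473],None,fx=6,fy=6,interpolation=cv2.INTER_CUBIC)[:,:,::-1])
E
```

```text
now [0.4606 0.0254 0.0391] yaw 93.75 units [-0.    0.01 -0.01] spin -0.01 t 14.85 F [-0.   0.4 -2.8] grip 0.225 60.0
pred head px [[413.34993421 295.14634935]] chisel axis lateral at head/mouth [np.float64(-0.0004569173105110749), np.float64(-0.0004964238482368517)]
```

View pics/t6c.png

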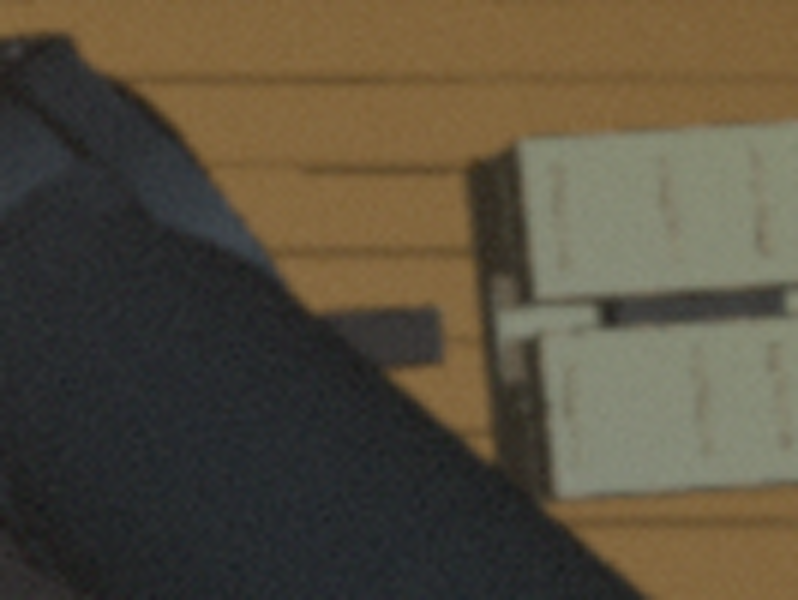

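>>> {"name": "drive_tool", "arguments": {
  "increments": [0, -0.2, 0.06, 0, 0, 0, -0.3, 0, 0, 0, 0, -0.3, 0, 0, 0, 0, -0.3, 0, 0, 0, 0, -0.3, 0, 0, 0, 0, -0.3, 0, 0, 0, 0, -0.2, 0, 0, 0, 0, 0, 0, 0, 0]
}}

```text
clock: 15.57
position: [0.4665, -0.0332, 0.0394]
eef_rot: [2.149, 2.291, -0.001]
contact_force: [0.9, -0.0, -3.7]
grip_width: 0.222
grip_force: 60.0
```

>>> {"name": "drive_tool", "arguments": {
  "increments": [0, -0.15, 0, 0, 0, 0, -0.15, 0, 0, 0, 0, -0.15, 0, 0, 0, 0, -0.15, 0, 0, 0, 0, -0.15, 0, 0, 0, 0, -0.15, 0, 0, 0, 0, -0.15, 0, 0, 0, 0, 0, 0, 0, 0]
}}

```text
clock: 16.23
position: [0.4687, -0.0639, 0.0395]
eef_rot: [2.147, 2.293, -0.001]
contact_force: [-0.1, -0.4, -3.3]
grip_width: 0.223
grip_force: 60.0
```

```bash
python3 - <<'E'
from blk import *
go(.4693,-0.105,.0395,93.8)
im=save('top','t7'); 
ce,u,th,c,px,T=block()
p=np.array(ctrl.get_obs()['position'])[:2]; print('head depth',(p+.164*u-(ce-.1*u))@u)
sub=im[240:340,412:545].astype(int)
cv2.imwrite('pics/t7c.png',cv2.resize(im[240:340,412:545],None,fx=6,fy=6,interpolation=cv2.INTER_CUBIC)[:,:,::-1])
# profile along kerf
for s in np.arange(.0,.2,.006):
  q=proj(T,np.r_[ce-.1*u+s*u+.001*np.array([-u[1],u[0]]),.055])[0]; print(round(s,3),im[int(round(q[1])),int(round(q[0]))].tolist(),end=' ')
E
```

```text
now [ 0.4687 -0.0639  0.0395] yaw 93.75 units [-1.37 -0.07 -0.  ] spin -0.01 t 16.2333 F [-0.1 -0.4 -3.3] grip 0.223 60.0
head depth 0.06395976050383795
0.0 [39, 44, 46] 0.006 [39, 44, 48] 0.012 [39, 42, 46] 0.018 [36, 39, 43] 0.024 [40, 43, 45] 0.03 [36, 42, 44] 0.036 [42, 46, 45] 0.042 [30, 35, 39] 0.048 [36, 40, 42] 0.054 [36, 42, 40] 0.06 [48, 47, 44] 0.066 [67, 66, 64] 0.072 [62, 61, 58] 0.078 [60, 61, 63] 0.084 [60, 60, 58] 0.09 [62, 63, 59] 0.096 [67, 64, 61] 0.102 [58, 60, 57] 0.108 [63, 64, 61] 0.114 [59, 60, 55] 0.12 [58, 58, 55] 0.126 [115, 115, 98] 0.132 [130, 131, 109] 0.138 [132, 136, 114] 0.144 [130, 134, 112] 0.15 [126, 131, 107] 0.156 [121, 122, 100] 0.162 [61, 51, 40] 0.168 [77, 53, 31] 0.174 [114, 76, 41] 0.18 [126, 120, 98] 0.186 [126, 125, 102] 0.192 [115, 87, 55] 0.198 [116, 83, 50]
```

>>> {"name": "drive_tool", "arguments": {
  "increments": [0, -0.15, 0, 0, 0, 0, -0.15, 0, 0, 0, 0, -0.15, 0, 0, 0, 0, -0.15, 0, 0, 0, 0, -0.15, 0, 0, 0, 0, -0.15, 0, 0, 0, 0, -0.1, 0, 0, 0, 0, 0, 0, 0, 0]
}}

```text
clock: 16.95
position: [0.4707, -0.0936, 0.0395]
eef_rot: [2.147, 2.293, -0.001]
contact_force: [0.5, 0.4, -2.8]
grip_width: 0.226
grip_force: 60.0
```

>>> {"name": "drive_tool", "arguments": {
  "increments": [0, -0.06, 0, 0, 0, 0, -0.06, 0, 0, 0, 0, -0.05, 0, 0, 0, 0, -0.05, 0, 0, 0, 0, 0, 0, 0, 0]
}}

```text
clock: 17.37
position: [0.4711, -0.0994, 0.0395]
eef_rot: [2.146, 2.294, -0.0]
contact_force: [-0.4, -0.9, -2.6]
grip_width: 0.221
grip_force: 60.0
```

>>> {"name": "drive_tool", "arguments": {
  "increments": [0, -0.05, 0, 0, 0, 0, -0.05, 0, 0, 0, 0, -0.05, 0, 0, 0, 0, 0, 0, 0, 0]
}}

```text
clock: 17.7
position: [0.4714, -0.1039, 0.0395]
eef_rot: [2.146, 2.294, -0.0]
contact_force: [-0.1, 0.5, -2.8]
grip_width: 0.23
grip_force: 60.0
```

>>> {"name": "drive_tool", "arguments": {
  "increments": [0, -0.04, 0, 0, 0, 0, -0.04, 0, 0, 0, 0, 0, 0, 0, 0]
}}

```text
clock: 17.95
position: [0.4714, -0.1052, 0.0395]
eef_rot: [-2.145, -2.294, -0.001]
contact_force: [-0.0, 3.1, -3.0]
grip_width: 0.221
grip_force: 60.0
```

>>> {"name": "drive_tool", "arguments": {
  "increments": [0, -0.03, 0, 0, 0, 0, 0, 0, 0, 0]
}}

```text
clock: 18.12
position: [0.4714, -0.1053, 0.0395]
eef_rot: [-2.144, -2.294, -0.002]
contact_force: [-1.8, 4.8, -2.7]
grip_width: 0.222
grip_force: 60.0
```

>>> {"name": "drive_tool", "arguments": {
  "increments": [0, -0.03, 0, 0, 0, 0, 0, 0, 0, 0]
}}

```text
clock: 18.28
position: [0.4714, -0.1052, 0.0395]
eef_rot: [-2.143, -2.294, -0.003]
contact_force: [-0.6, 7.1, -2.2]
grip_width: 0.224
grip_force: 60.0
```

```bash
python3 - <<'E'
from blk import *
go(.4693,-0.105,.0395,93.8)
im=optics.capture('top')
ce,u,th,c,px,T=block()
p=np.array(ctrl.get_obs()['position'])[:2]; print('head depth',(p+.164*u-(ce-.1*u))@u)
for s in np.arange(.09,.186,.003):
  q=proj(T,np.r_[ce-.1*u+s*u+.001*np.array([-u[1],u[0]]),.055])[0]; print(round(s,3),im[int(round(q[1])),int(round(q[0]))].tolist(),end=' ')
E
```

```text
now [ 0.4714 -0.1052  0.0395] yaw 93.91 units [ 0.01 -0.07 -0.  ] spin 0.02 t 18.2833 F [-0.6  7.1 -2.2] grip 0.224 60.0
head depth 0.1059977211979527
0.09 [35, 42, 42] 0.093 [38, 41, 46] 0.096 [36, 41, 43] 0.099 [38, 42, 45] 0.102 [35, 40, 43] 0.105 [32, 34, 38] 0.108 [32, 36, 40] 0.111 [38, 40, 38] 0.114 [44, 44, 46] 0.117 [48, 51, 52] 0.12 [57, 56, 55] 0.123 [58, 59, 57] 0.126 [61, 62, 62] 0.129 [63, 61, 56] 0.132 [67, 67, 63] 0.135 [52, 54, 54] 0.138 [60, 60, 56] 0.141 [60, 63, 62] 0.144 [57, 56, 55] 0.147 [56, 55, 55] 0.15 [56, 54, 55] 0.153 [58, 58, 56] 0.156 [60, 56, 56] 0.159 [63, 61, 54] 0.162 [62, 63, 57] 0.165 [55, 49, 40] 0.168 [76, 55, 34] 0.171 [102, 67, 33] 0.174 [117, 78, 42] 0.177 [115, 83, 51] 0.18 [124, 121, 97] 0.183 [127, 129, 105]
```

The packer is against the stop: the gap in the kerf is gone, and the force rises while the position holds. Withdrawing.

>>> {"name": "drive_tool", "arguments": {
  "increments": [0, 0.1, 0, 0, 0, 0, 0.2, 0, 0, 0, 0, 0.4, 0, 0, 0, 0, 0.6, 0, 0, 0, 0, 0.6, 0, 0, 0, 0, 0.6, 0, 0, 0, 0, 0.6, 0, 0, 0, 0, 0.6, 0, 0, 0]
}}

```text
clock: 19.0
position: [0.4645, 0.0033, 0.0397]
eef_rot: [2.146, 2.293, -0.0]
contact_force: [-0.3, 0.7, -3.6]
grip_width: 0.226
grip_force: 60.0
```

>>> {"name": "drive_tool", "arguments": {
  "increments": [0, 0.6, 0, 0, 0, 0, 0.6, 0, 0, 0, 0, 0.5, 0, 0, 0, 0, 0.4, 0, 0, 0, 0, 0, 0, 0, 0, 0, 0, 0, 0, 0]
}}

```text
clock: 19.5
position: [0.4603, 0.0658, 0.0397]
eef_rot: [2.144, 2.295, -0.001]
contact_force: [0.0, -0.2, -3.8]
grip_width: 0.224
grip_force: 60.0
```

>>> {"name": "drive_tool", "arguments": {
  "increments": [0, 0, 0.1, 0.3, 0, 0, 0, 0, 0.4, 0, 0, 0, 0, 0.3, 0, 0, 0, 0, 0.1, 0, 0, 0, 0, 0, 0]
}}

```text
clock: 19.92
position: [0.4622, 0.0653, 0.0053]
eef_rot: [-2.146, -2.293, 0.004]
contact_force: [0.2, 0.6, -3.8]
grip_width: 0.226
grip_force: 60.0
```

>>> {"name": "drive_tool", "arguments": {
  "increments": [0, 0, 0, 0.04, 0, 0, 0, 0, 0, 0, 0.4, 0, 0, 0, 0, 0.5, 0, 0, 0, 0, 0.5, 0, 0, 0, 0, 0.5, 0, 0, -0.4, 0, 0.5, 0, 0, -0.8, 0, 0.5, 0, 0, -0.8, 0],
  "squeeze": 5
}}

```text
clock: 20.58
position: [0.4625, 0.0664, 0.0664]
eef_rot: [-2.144, -2.295, 0.001]
contact_force: [0.8, -1.1, 0.5]
grip_width: 0.489
grip_force: 0.0
```

>>> {"name": "drive_tool", "arguments": {
  "increments": [0.5, 0, 0, -0.8, 0, 0.5, 0, 0, -0.8, 0, 0.5, 0, 0, 0, 0, 0.5, 0, 0, 0, 0]
}}

```text
clock: 20.92
position: [0.4641, 0.0662, 0.1152]
eef_rot: [2.144, 2.292, 0.004]
contact_force: [0.4, -0.5, -0.2]
grip_width: 0.498
grip_force: 0.0
```

```bash
python3 - <<'E'
from blk import *
go(.46,.06,.15,94)
im=optics.capture('top')
ce,u,th,c,px,T=block()
for s in np.arange(.09,.183,.006):
  q=proj(T,np.r_[ce-.1*u+s*u+.001*np.array([-u[1],u[0]]),.055])[0]; print(round(s,3),im[int(round(q[1])),int(round(q[0]))].tolist(),end=' ')
save('side','s9',(180,180,390,340),3.5)
E
```

```text
now [0.4641 0.0662 0.1152] yaw 93.82 units [-0.2  -0.15 -1.16] spin -0.04 t 20.9167 F [ 0.4 -0.5 -0.2] grip 0.498 0.0
0.09 [129, 132, 113] 0.096 [117, 120, 98] 0.102 [49, 50, 39] 0.108 [57, 56, 52] 0.114 [64, 64, 61] 0.12 [62, 64, 58] 0.126 [66, 66, 62] 0.132 [70, 69, 60] 0.138 [60, 58, 54] 0.144 [60, 60, 58] 0.15 [65, 60, 59] 0.156 [62, 61, 56] 0.162 [69, 64, 60] 0.168 [79, 54, 30] 0.174 [114, 76, 41] 0.18 [125, 118, 96]
```

View pics/s9.png

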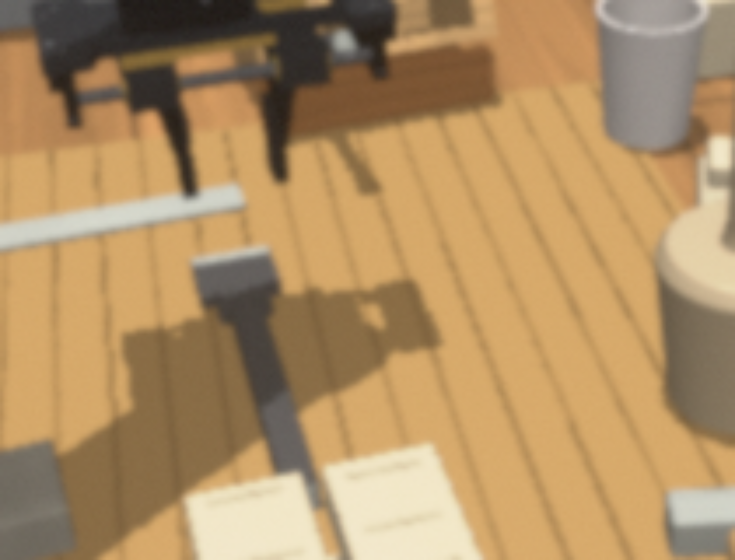

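The chisel lies flat and released, with its head short of the mouth. The packer still meets the stop (kerf dark from 0.105 to 0.165).

```bash
python3 -c "
from rig import ctrl
print(ctrl.close_job())"
```

```text
the job is handed in; nothing more can be done
None
```

I handed the job in at about 21 s: the packer sits against the stop (last push about 7 N), the chisel lies flat and released clear of the channel, and the thin chisel, mallet and hammer were left alone; the rig returned no verdict.

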